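# Seat the roller cone in its cup and rock it

## Robot

A 7-joint arm with a two-finger parallel gripper is mounted at the origin on the work surface. World frame = base frame: x ahead of the robot, y to its left, z up, the work surface at z = 0. Lengths are in m, angles in rad, forces in N, time in s.
With the tool pointing down it reaches from about 0.425 to 0.875 m from the base axis. Payload 4.7 kg.
Tool frame: the origin (TCP) lies midway between the tips of the shut fingers; the grasp point (between the pads) lies 19 mm behind it (bot.tcp_to_grasp is the distance from the TCP to the grasp point, in m); y points along the fingers, z is the direction in which the jaws open and shut, and the axes are right-handed (so a half turn about y gives the same grasp; the last joint's range is limited). The gripper opens to 85 mm and grips with 20 to 120 N. Pads are 22 mm wide; open, the fingers measure 114 mm over their backs; the gripper's body (76 mm by 85 mm) begins 54 mm behind the grasp point. The pads swing forward as they close: fully open they stand 13 mm farther back than shut.
Start: joints at [1.35, 0.321, -0.07, 1.45, 0.023, 1.371, -0.057], TCP at [0.151, -0.632, 0.2] pointing down, gripper open.
Joint ranges: [-2.86, 2.86], [-0.3, 2.09], [-1.38, 1.24], [0.06, 2.45], [-1.56, 4.7], [0.09, 2.05], [-2.69, 2.69]. Speed limits (rad/s): [2.57, 2.57, 3.14, 3.14, 3.14, 3.14, 3.14].

## Interface

Orientations are given as [roll, pitch, yaw] about the fixed x, y, z axes, in that order (R = Rz(yaw) Ry(pitch) Rx(roll)).
In Python, from station import bot gives the robot as it stands. The module is installed in compiled form; this text tells all that it offers.
- The arm moves only by the shell command python3 -m pendant 'ROWS' [FORCE]. ROWS is JSON, a list of rows, each a list of 3 entries, a list of its own where there are three numbers: the shift along the tool's x, y, z in mm, then the turn, a rotation vector about the tool's x, y, z in degrees, then the closure in counts, from 0 (fully open) to 255 (shut). In form: [[[x, y, z], [ax, ay, az], hand], ...]. A call has 1 to 20 rows; each row shifts and turns the commanded pose from where the row before left it, along the tool's axes as they then stand; what a row does not reach is not made up. A row lasts 1/8 s, in which the tool goes at most 62.5 mm and 10.7 degrees, less where a joint would pass 70% of its speed; a pose out of reach is approached as far as the arm can. A call with a gripper value outside its range is refused whole. The fingers move at their own pace and stop on an object; FORCE is the grip in N (left out, the last holds). Time passes only in rows, so rows that do not move let the fingers close. It gives the time, the measured TCP pose, the force and the opening at its end, in the units of the state.
- bot.get_obs(): the state, without advancing time (a new reading comes with each control period).
- bot.snapshot(name): name is "scene" or "top" or "wrist"; returns the picture (480x640x3 uint8, red, green, blue); there is no depth.
- bot.get_calibration(name): a dict with "K" (3x3 intrinsics, pixels), "view" (4x4, takes a point from world to camera coordinates). Camera axes: x right, y down, z forward; pixel columns grow to the right and rows downward; lengths in m; the calibration is good to about 2 mm. The wrist camera is an equidistant fisheye: a pixel r from the principal point sees the ray r / f radians off the axis. A picture is of the moment at which its call begins: read the wrist's pose just before it. get_calibration takes no time and is no camera call; for the wrist camera it gives the pose at the moment of the call.
- bot.job_done(): hands the job in, once; it reports no verdict.
The state is a dict: "time": time; "joint_pos": joint angles; "joint_vel": joint speeds; "effort": joint torques, N m; "ee_pos": TCP position; "orientation": TCP orientation; "contact_force": force on the tool from outside, world axes, zero at the start; "moment": the same for the moment, N m; "grip_width": opening from 0.0 (shut) to 1.0 (fully open).
Only numpy, scipy, OpenCV 4.12 (cv2) and the standard library are available. Lean on these libraries where they do the work, as an engineer would, in place of code of your own. Each camera call takes 0.05 s, during which the arm holds its last target. There are 200 camera calls.

## Task

Pick up the large brass roller cone by its black spindle, lower it (do not drop it) small end down into the brass cup that matches it until it is fully home, and then check that it is not wedged: rock its spindle some ten degrees over to one side while the cone stays in the cup. Then leave it fully home again, upright and released; leave the small steel cone with the red spindle where it stands.

Things in the scene. Friction and masses are not known exactly. Their poses are not given: they have to be found in the camera images.
- cone: Large brass roller cone, loose, upright on its small end, about 0.3 kg. Origin: centre of its underside; z along its axis, up. Taper 30 mm diameter at the bottom, 66 mm at 22 mm height (39 degrees from the axis), then a straight rim 4 mm high. On top a black cylindrical spindle to grasp, 24 mm diameter, from 26 to 86 mm above the origin. Round: its yaw does not matter.
- cup: Matching brass conical cup, fixed, on a dark disc 104 mm wide. Origin: centre of its underside, on the table. Inner taper like the cone's, mouth 66 mm wide, 30 mm above the origin. Fully home, the cone's origin is 8 mm above the cup's, rim just above the mouth. The taper centres the cone; friction can hold it askew: press lightly. Raised a few mm it tilts freely.
- small_cone: A bystander to leave alone: the small steel roller cone with a red spindle, loose, standing on its small end. 44 mm largest diameter, 70 mm tall, spindle 18 mm in diameter. Origin at the centre of its underside, z up.
- small_cup: A bystander: the small steel cup, fixed to the table, on a dark steel disc 84 mm in diameter; mouth 44 mm in diameter, 21.5 mm above its origin, which is the centre of its underside.
Things that resemble listed ones, but are neither listed nor needed, are in the scene too. What is shaped like the cone but blue or pink is not meant.

How it is judged:
On the way, in this order (a step that is already met when the one before it is completed fails the run):
1. the large cone is fully home and upright in its cup (z of cone in the frame of cup below 0.012 m and horizontal distance between cone and cup below 0.008 m and angle between cone's own z axis and vertical below 0.08 rad), for 0.2 s.
2. the cone has been rocked at least 6 degrees off upright while it stays in the cup (not more than 15 mm above home) (angle between cone's own z axis and vertical above 0.105 rad and z of cone in the frame of cup below 0.023 m and horizontal distance between cone and cup below 0.02 m), for 0.1 s.
At the end, for the whole second after the job is handed in: The large cone is home in its cup: its origin less than 12 mm above the cup's origin (8 mm when perfectly home) and within 8 mm of the cup's axis, tilted less than 4.5 degrees, at rest and released; the small cone is within 30 mm of where it began (all of step 1 and linear speed of cone below 0.02 m/s and contact force between the fingers and cone below 0.1 N and distance of small_cone from where it was at the start of the episode below 0.03 m); the robot touches nothing.
It fails at once if the large cone is dropped: let go over the cup more than 20 mm above home (horizontal distance between cone and cup below 0.05 m and z of cone in the frame of cup above 0.028 m and contact force between the fingers and cone below 0.1 N).
It fails at once if the small cone is moved by more than 30 mm (distance of small_cone from where it was at the start of the episode above 0.03 m).
It also fails if it takes over 50 s, if anything falls off the work surface, if the arm or the gripper's body presses on something with over 40 N, if the wrist force passes 120 N, or if a joint passes its speed limit or range.

## Working session

There is one attempt and no reset: what is moved stays moved. The work goes in short steps, Python scripts to look and compute and a shell command to move; the robot and the scene stay as the last step left them, time stands still between calls to the robot, and variables do not carry over. Pictures are saved under pics/ and viewed, about 8 in all and at most 12, crops included, and the job is handed in when it is done.

```bash
mkdir -p pics; python3 - <<'E'
from station import bot
import cv2,numpy as np
for n in("scene","top"):
    im=bot.snapshot(n); cv2.imwrite(f"pics/{n}0.png",im[:,:,::-1])
    c=bot.get_calibration(n); np.set_printoptions(precision=4,suppress=True); print(n,c["K"],c["view"])
print(bot.get_obs())
E
```

```text
scene [[453.6846   0.     324.5705]
 [  0.     453.6846 236.978 ]
 [  0.       0.       1.    ]] [[-0.6934  0.7205 -0.0022  0.3383]
 [ 0.4978  0.4768 -0.7245 -0.2069]
 [-0.521  -0.5035 -0.6893  1.0654]
 [ 0.      0.      0.      1.    ]]
top [[544.9106   0.     310.6804]
 [  0.     544.9106 240.7965]
 [  0.       0.       1.    ]] [[ 0.1597 -0.9872  0.0004 -0.0712]
 [-0.9633 -0.1559 -0.2184  0.4961]
 [ 0.2156  0.0345 -0.9759  0.9359]
 [ 0.      0.      0.      1.    ]]
{'time': 0.1, 'joint_pos': array([ 1.3501,  0.3217, -0.0701,  1.4516,  0.0226,  1.3708, -0.0569]), 'joint_vel': array([ 0.    , -0.0033,  0.0016, -0.0028,  0.0024, -0.0005,  0.0016]), 'effort': array([ -0.0003, -49.4874,  -0.3843, -31.5208,   0.0129,   0.0075,
         0.    ]), 'ee_pos': array([ 0.151 , -0.6316,  0.1993]), 'orientation': array([-1.5725, -0.0001, -2.9068]), 'contact_force': array([-0.7797, -0.2109,  0.1275]), 'moment': array([ 0.0551, -0.0024, -0.0079]), 'grip_width': 0.9935284070710385}
```

View pics/top0.png

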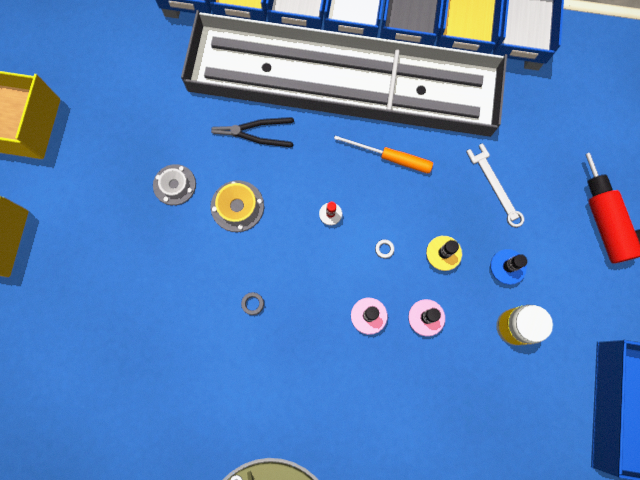

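View pics/scene0.png

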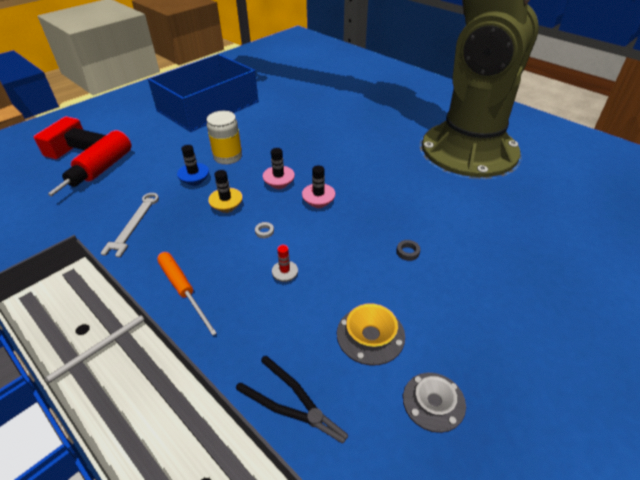

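The top view shows the brass cone at about (444,253) with its spindle top at (451,246), and the cup mouth at about (237,204). The small red-spindle cone is at (331,213). I'll take an enlarged crop for accuracy.

```bash
cat > h.py <<'E'
from station import bot
import cv2,numpy as np
np.set_printoptions(precision=4,suppress=True)
def at(n,u,v,z):
    c=bot.get_calibration(n);K=np.array(c["K"]);V=np.array(c["view"])
    d=V[:3,:3].T@np.linalg.solve(K,[u,v,1]);o=-V[:3,:3].T@V[:3,3]
    return o+d*(z-o[2])/d[2]
E
python3 - <<'E'
from h import *
t=cv2.imread("pics/top0.png");s=cv2.imread("pics/scene0.png")
def crop(i,x,y):return cv2.resize(i[y:y+60,x:x+80],(400,300),interpolation=cv2.INTER_CUBIC)
cv2.imwrite("pics/c.png",np.vstack([np.hstack([crop(t,410,222),crop(t,200,175)]),np.hstack([crop(s,185,160),crop(s,330,300)])]))
for n,u,v,z in[("top",444,253,.026),("top",451,246,.086),("top",237,204,.03),("scene",225,200,.026),("scene",221,173,.086),("scene",372,326,.03),("top",331,213,.022)]:print(n,u,v,at(n,u,v,z))
E
```

```text
top 444 253 [ 0.5242 -0.239   0.026 ]
top 451 246 [ 0.5243 -0.2369  0.086 ]
top 237 204 [0.5548 0.159  0.03  ]
scene 225 200 [ 0.5291 -0.2307  0.026 ]
scene 221 173 [ 0.5243 -0.2343  0.086 ]
scene 372 326 [0.5617 0.168  0.03  ]
top 331 213 [ 0.568  -0.0194  0.022 ]
```

View pics/c.png

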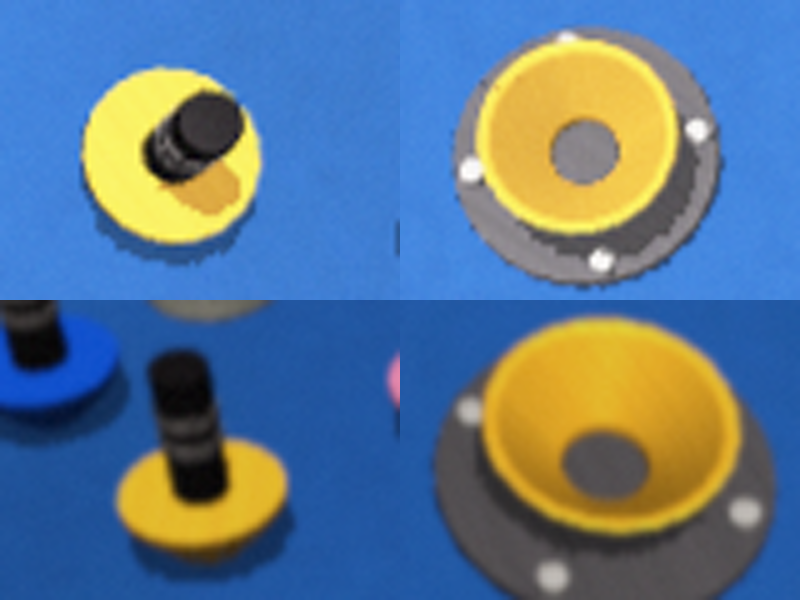

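The crop shows these centres. Top view: cone rim (444.4,253.2), spindle top (452.4,246.4), cup mouth (235.4,202.3). Scene view: rim (225.4,198.6), spindle top (221,172.6), mouth (372.4,325).

```bash
cat >> h.py <<'E'
from scipy.spatial.transform import Rotation as Ro
def go(target):
    o=bot.get_obs();R=Ro.from_euler("xyz",o["orientation"])
    print("t",round(o["time"],2),"tcp",o["ee_pos"],"rpy",o["orientation"],"F",o["contact_force"],"w",round(o["grip_width"],3))
    print("tool mm",1000*R.inv().apply(np.array(target)-o["ee_pos"]))
    print("turn to vertical deg",np.degrees((R.inv()*Ro.from_euler("xyz",[-np.pi/2,0,o["orientation"][2]])).as_rotvec()))
E
python3 - <<'E'
from h import *
for n,u,v,z in[("top",444.4,253.2,.026),("top",452.4,246.4,.086),("scene",225.4,198.6,.026),("scene",221,172.6,.086),("top",235.4,202.3,.03),("scene",372.4,325,.03),("top",237.4,206.3,.006)]:print(n,u,v,at(n,u,v,z))
go([.5245,-.237,.15])
E
```

```text
top 444.4 253.2 [ 0.5239 -0.2397  0.026 ]
top 452.4 246.4 [ 0.524  -0.2394  0.086 ]
scene 225.4 198.6 [ 0.5259 -0.2336  0.026 ]
scene 221 172.6 [ 0.5235 -0.2353  0.086 ]
top 235.4 202.3 [0.5576 0.1626 0.03  ]
scene 372.4 325 [0.5599 0.1673 0.03  ]
top 237.4 206.3 [0.5568 0.1618 0.006 ]
t 0.1 tcp [ 0.151  -0.6316  0.1993] rpy [-1.5725 -0.0001 -2.9068] F [-0.7797 -0.2109  0.1275] w 0.994
tool mm [-455.0341   49.8052 -296.8461]
turn to vertical deg [ 0.0988 -0.      0.0057]
```

```bash
python3 -m pendant '[[[-38,0,-25],[0,0,0],0],[[-38,0,-25],[0,0,0],0],[[-38,0,-25],[0,0,0],0],[[-38,0,-25],[0,0,0],0],[[-38,0,-25],[0,0,0],0],[[-38,0,-25],[0,0,0],0],[[-38,0,-25],[0,0,0],0],[[-38,0,-25],[0,0,0],0],[[-38,0,-25],[0,0,0],0],[[-38,0,-25],[0,0,0],0],[[-38,0,-25],[0,0,0],0],[[-37,0,-22],[0,0,0],0],[[0,25,0],[0,0,0],0],[[0,25,0],[0,0,0],0],[[0,0,0],[0,0,0],0],[[0,0,0],[0,0,0],0]]' 40
python3 - <<'E'
from h import *
go([.5243,-.2375,.042])
c=bot.get_calibration("wrist");print(c["K"],c["view"])
im=bot.snapshot("wrist");cv2.imwrite("pics/w1.png",im[:,:,::-1])
V=np.array(c["view"]);K=np.array(c["K"])
for p in([.5243,-.2375,.086],[.5243,-.2375,.026]):
    q=V[:3,:3]@p+V[:3,3];th=np.arctan2(np.hypot(*q[:2]),q[2]);print(K[:2,2]+K[0,0]*th*q[:2]/np.hypot(*q[:2]))
E
```

```text
time: 2.1
ee_pos: [0.5249, -0.2377, 0.151]
orientation: [-1.57, 0.001, -2.907]
contact_force: [0.7, 0.5, -0.1]
grip_width: 1.003
t 2.1 tcp [ 0.5249 -0.2377  0.151 ] rpy [-1.5703  0.0006 -2.907 ] F [ 0.7032  0.5056 -0.1127] w 1.003
tool mm [  0.6204 109.0484  -0.4328]
turn to vertical deg [-0.0287 -0.     -0.0342]
[[371.6483   0.     322.9992]
 [  0.     371.6483 247.4988]
 [  0.       0.       1.    ]] [[ 0.2324 -0.9726  0.0001 -0.3533]
 [-0.9329 -0.2229  0.283   0.4144]
 [-0.2753 -0.0659 -0.9591  0.46  ]
 [ 0.      0.      0.      1.    ]]
[322.3362 251.2622]
[322.4505 229.9725]
```

View pics/w1.png

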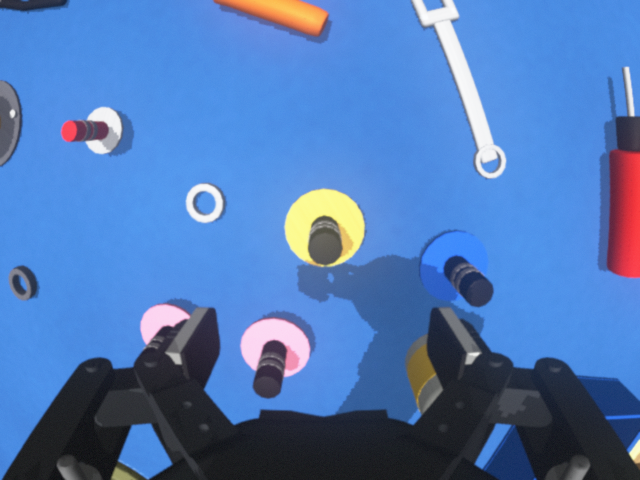

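In the wrist view the spindle top is at (325,250) and the rim at (325.5,228). That is about 3 px right of the prediction, so the cone is at about (0.526,-0.240), which agrees with the top camera. The neighbouring cones clear the fingers. I'll descend and grasp.

```bash
python3 -m pendant '[[[0,35,2],[0,0,0],0],[[-1,35,0],[0,0,0],0],[[0,30,0],[0,0,0],0],[[0,9,0],[0,0,0],0],[[0,0,0],[0,0,0],0],[[0,0,0],[0,0,0],130],[[0,0,0],[0,0,0],200],[[0,0,0],[0,0,0],255],[[0,0,0],[0,0,0],255],[[0,0,0],[0,0,0],255],[[0,0,0],[0,0,0],255],[[0,0,0],[0,0,0],255]]' 40; python3 -m pendant '[[[0,-10,0],[0,0,0],255],[[0,-25,0],[0,0,0],255],[[0,-35,0],[0,0,0],255],[[0,-20,0],[0,0,0],255],[[0,0,0],[0,0,0],255]]'
python3 -c "
from h import *
go([.5576,.1626,.132])"
```

```text
time: 3.65
ee_pos: [0.5266, -0.2392, 0.042]
orientation: [-1.57, 0.001, -2.907]
contact_force: [-0.7, 1.3, 5.9]
grip_width: 0.26
time: 4.28
ee_pos: [0.5268, -0.2396, 0.1325]
orientation: [-1.569, 0.002, -2.907]
contact_force: [-0.4, 0.5, -4.2]
grip_width: 0.257
t 4.28 tcp [ 0.5268 -0.2396  0.1325] rpy [-1.569   0.0017 -2.9069] F [-0.4244  0.5273 -4.1928] w 0.257
tool mm [-123.5261   -0.0102 -383.9962]
turn to vertical deg [-0.1037 -0.0001 -0.0994]
```

```bash
python3 -m pendant '[[[0,-25,0],[0,0,0],255],[[-12,0,-30],[0,0,0],255],[[-12,0,-30],[0,0,0],255],[[-12,0,-30],[0,0,0],255],[[-12,0,-30],[0,0,0],255],[[-12,0,-30],[0,0,0],255],[[-12,0,-30],[0,0,0],255],[[-12,0,-30],[0,0,0],255],[[-12,0,-30],[0,0,0],255],[[-12,0,-30],[0,0,0],255],[[-12,0,-30],[0,0,0],255],[[0,25,0],[0,0,0],255],[[0,0,0],[0,0,0],255],[[0,0,0],[0,0,0],255]]'
python3 - <<'E'
from h import *
go([.5576,.1626,.132])
c=bot.get_calibration("wrist")
im=bot.snapshot("wrist");cv2.imwrite("pics/w2.png",im[:,:,::-1])
V=np.array(c["view"]);K=np.array(c["K"]);np.savez("w2.npz",V=V,K=K)
o=bot.get_obs()["ee_pos"]
for p in([.5576,.1626,.03],[.5576,.1626,.008],[.5576,.1626,.006],o+[0,0,-.042+.026],o+[0,0,-.042+.086]):
    q=V[:3,:3]@p+V[:3,3];th=np.arctan2(np.hypot(*q[:2]),q[2]);print(K[:2,2]+K[0,0]*th*q[:2]/np.hypot(*q[:2]))
E
```

```text
time: 6.02
ee_pos: [0.5727, 0.0796, 0.1308]
orientation: [-1.571, -0.001, -2.908]
contact_force: [0.1, -0.1, -3.1]
grip_width: 0.257
t 6.03 tcp [0.5727 0.0796 0.1308] rpy [-1.5708 -0.0013 -2.9079] F [ 0.0955 -0.1003 -3.1412] w 0.257
tool mm [ -4.5455  -1.2301 -84.2005]
turn to vertical deg [-0.0006  0.      0.0745]
[215.0695 231.2271]
[222.2797 224.8179]
[222.8898 224.2778]
[322.907  276.1964]
[322.8203 330.672 ]
```

View pics/w2.png

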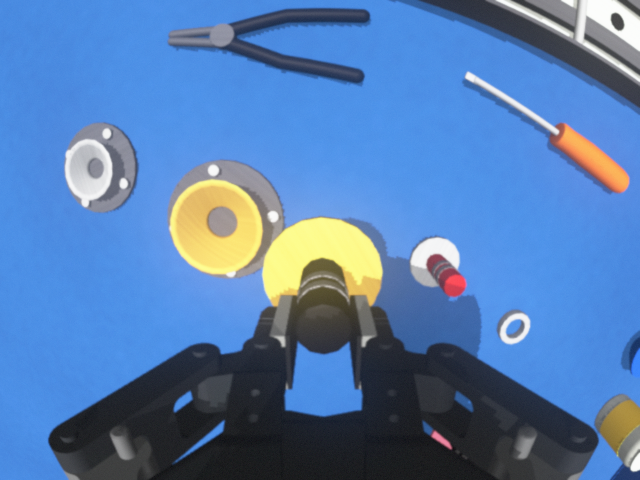

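```bash
python3 - <<'E'
from h import *
i=cv2.imread("pics/w2.png")
cv2.imwrite("pics/w2c.png",cv2.resize(i[150:285,160:295],(675,675))[:600])
V,K=(np.load("w2.npz")[k] for k in"VK")
a=np.linspace(0,2*np.pi,60)
def pr(p):
    q=V[:3,:3]@p+V[:3,3];r=np.hypot(*q[:2]);return K[:2,2]+K[0,0]*np.arctan2(r,q[2])*q[:2]/r
# yellow blob left: fit outer rim ellipse
h=cv2.cvtColor(i,cv2.COLOR_BGR2HSV);m=cv2.inRange(h,(18,90,90),(35,255,255));m[:, 266:]=0;m[:150]=0;m[300:]=0
c=max(cv2.findContours(m,0,1)[0],key=cv2.contourArea);print("blob",cv2.boundingRect(c),cv2.fitEllipse(cv2.convexHull(c)))
from scipy.optimize import least_squares
pts=cv2.convexHull(c)[:,0].astype(float);pts=pts[(pts[:,0]<258)]
def f(x):
    C=np.array([pr([x[0]+x[2]*np.cos(t),x[1]+x[2]*np.sin(t),.03]) for t in np.linspace(0,2*np.pi,360)])
    return np.array([np.min(np.hypot(*(C-p).T)) for p in pts])
s=least_squares(f,[.559,.162,.036],diff_step=1e-3);print(s.x,s.fun.max())
E
```

```text
blob (171, 180, 92, 94) ((216.3527374267578, 226.619384765625), (89.72650146484375, 96.39649200439453), 142.51744079589844)
[0.56   0.1633 0.0379] 0.560138306985362
```

View pics/w2c.png

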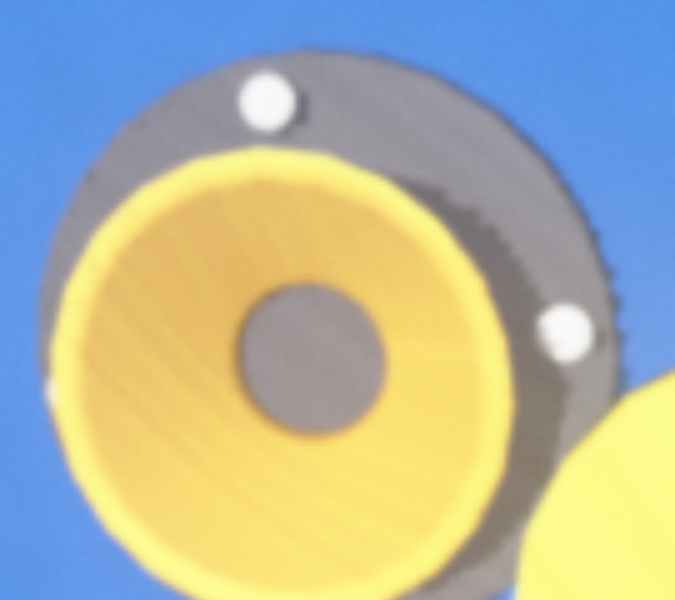

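The crop gives the cup mouth centre at about (217,228) px. The circle fit puts the cup at (0.560,0.163) with residual under 0.6 px. I'll move over it and lower partway.

```bash
python3 -m pendant '[[[-2,0,-24],[0,0,0],255],[[-2,0,-24],[0,0,0],255],[[-2,0,-24],[0,0,0],255],[[-1,0,-12],[0,0,0],255],[[0,0,0],[0,0,0],255],[[0,20,0],[0,0,0],255],[[0,20,0],[0,0,0],255],[[0,15,0],[0,0,0],255],[[0,10,0],[0,0,0],255],[[0,0,0],[0,0,0],255],[[0,0,0],[0,0,0],255]]'
python3 -c "
from h import *
go([.56,.1633,.05])"
```

```text
time: 7.45
ee_pos: [0.5607, 0.1641, 0.0668]
orientation: [-1.571, 0.001, -2.907]
contact_force: [0.5, 0.3, -2.6]
grip_width: 0.256
t 7.45 tcp [0.5607 0.1641 0.0668] rpy [-1.5708  0.001  -2.9066] F [ 0.546   0.3033 -2.5817] w 0.256
tool mm [ 0.9021 16.7944  0.6009]
turn to vertical deg [ 0.0016  0.     -0.0576]
```

```bash
python3 -m pendant '[[[1,4,1],[0,0,0],255],[[0,4,0],[0,0,0],255],[[0,3,0],[0,0,0],255],[[0,2,0],[0,0,0],255],[[0,0,0],[0,0,0],255]]';python3 -m pendant '[[[0,2,0],[0,0,0],255],[[0,0,0],[0,0,0],255]]';python3 -m pendant '[[[0,1,0],[0,0,0],255],[[0,0,0],[0,0,0],255]]'
```

```text
time: 8.07
ee_pos: [0.5593, 0.1626, 0.0531]
orientation: [-1.571, -0.0, -2.907]
contact_force: [-0.2, -1.0, -4.3]
grip_width: 0.257
time: 8.32
ee_pos: [0.5594, 0.1626, 0.0512]
orientation: [-1.571, -0.0, -2.907]
contact_force: [0.4, -0.1, -3.1]
grip_width: 0.26
time: 8.57
ee_pos: [0.5596, 0.1628, 0.0504]
orientation: [-1.571, 0.0, -2.907]
contact_force: [-0.5, -0.3, -1.7]
grip_width: 0.26
```

```bash
python3 -m pendant '[[[0,1,0],[0,0,0],255],[[0,0,0],[0,0,0],255]]';python3 -m pendant '[[[0,1,0],[0,0,0],255],[[0,0,0],[0,0,0],255]]'
```

```text
time: 8.82
ee_pos: [0.56, 0.1632, 0.0498]
orientation: [-1.571, 0.001, -2.907]
contact_force: [-0.0, 1.8, -0.9]
grip_width: 0.255
time: 9.07
ee_pos: [0.5604, 0.1635, 0.0494]
orientation: [-1.571, 0.002, -2.906]
contact_force: [1.3, 1.6, 5.2]
grip_width: 0.258
```

```bash
python3 -m pendant '[[[0,0,0],[0,0,0],255],[[0,0,0],[0,0,0],120],[[0,0,0],[0,0,0],120],[[0,0,0],[0,0,0],120],[[0,0,0],[0,0,0],120],[[0,0,0],[0,0,0],120]]' 40
python3 - <<'E'
from h import *
go([.56,.1633,.05])
c=bot.get_calibration("wrist");V=np.array(c["view"]);K=np.array(c["K"])
im=bot.snapshot("wrist")[:,:,::-1].copy()
def pr(p):
    q=V[:3,:3]@p+V[:3,3];r=np.hypot(*q[:2]);return K[:2,2]+K[0,0]*np.arctan2(r,q[2])*q[:2]/r
print(pr([.56,.1633,.034]),pr([.56,.1633,.094]))
top=bot.snapshot("scene")[:,:,::-1]
cv2.imwrite("pics/s1.png",np.hstack([cv2.resize(im[150:450,170:470],(400,400)),cv2.resize(top[260:360,320:420],(400,400))]))
E
```

```text
time: 9.82
ee_pos: [0.5594, 0.1625, 0.0482]
orientation: [-1.571, -0.0, -2.907]
contact_force: [0.3, 0.6, 0.8]
grip_width: 0.532
t 9.82 tcp [0.5594 0.1625 0.0482] rpy [-1.5707 -0.0003 -2.9068] F [0.266  0.624  0.7972] w 0.532
tool mm [-0.7602 -1.8143 -0.627 ]
turn to vertical deg [-0.0071  0.      0.0151]
[321.6965 276.5669] [321.1611 331.4749]
```

View pics/s1.png

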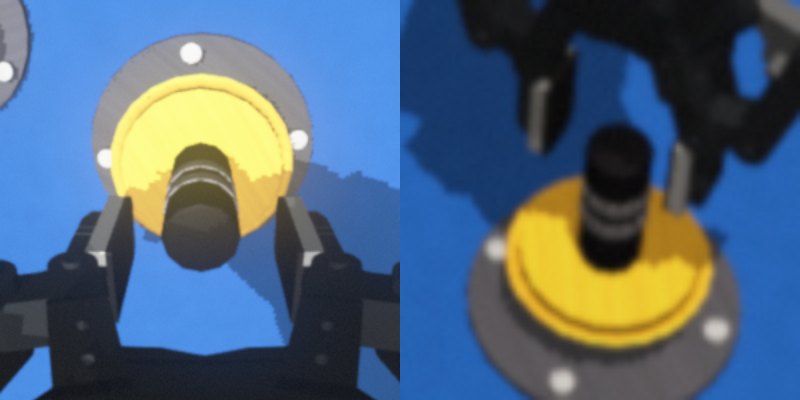

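In both views the cone sits concentric and flush in the cup, with the spindle upright and the fingers clear. I'll regrasp, lift 6 mm and rock 12° about a pivot just below the TCP.

```bash
python3 -m pendant '[[[-1,-1,-1],[0,0,0],120],[[0,0,0],[0,0,0],120],[[0,0,0],[0,0,0],255],[[0,0,0],[0,0,0],255],[[0,0,0],[0,0,0],255],[[0,0,0],[0,0,0],255],[[0,-3,0],[0,0,0],255],[[0,-3,0],[0,0,0],255],[[0,0,0],[0,0,0],255]]' 40; python3 -m pendant '[[[0,0,-0.6],[3,0,0],255],[[0,0,-0.6],[3,0,0],255],[[0,0,-0.6],[3,0,0],255],[[0,0,-0.6],[3,0,0],255],[[0,0,0],[0,0,0],255],[[0,0,0],[0,0,0],255]]'
python3 - <<'E'
from h import *
go([.5602,.1634,.055])
a=bot.snapshot("wrist")[:,:,::-1];b=bot.snapshot("scene")[:,:,::-1]
cv2.imwrite("pics/s2.png",np.hstack([cv2.resize(a[150:450,170:470],(400,400)),cv2.resize(b[260:360,320:420],(400,400))]))
E
```

```text
time: 11.05
ee_pos: [0.5602, 0.1637, 0.0551]
orientation: [-1.571, -0.0, -2.907]
contact_force: [0.1, 0.2, -4.1]
grip_width: 0.258
time: 11.8
ee_pos: [0.5597, 0.1658, 0.0549]
orientation: [-1.362, -0.0, -2.907]
contact_force: [1.1, 0.3, -3.0]
grip_width: 0.258
t 11.8 tcp [0.5597 0.1658 0.0549] rpy [-1.3622 -0.0004 -2.9074] F [ 1.0872  0.2694 -3.0391] w 0.258
tool mm [0.0492 0.3724 2.4599]
turn to vertical deg [-11.9541   0.0021   0.0201]
```

View pics/s2.png

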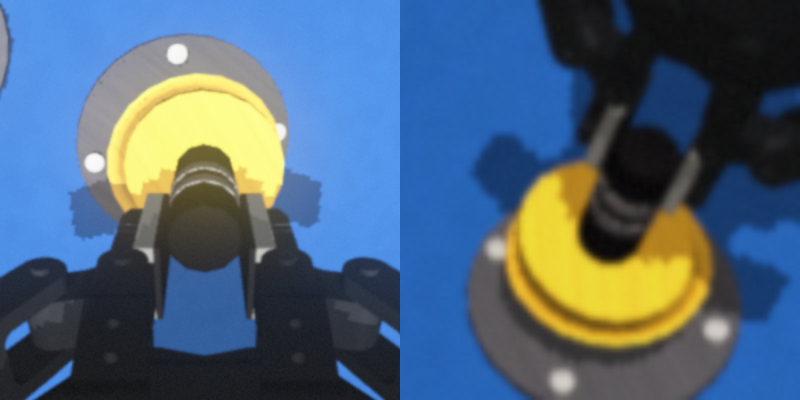

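The pictures show the cone tilted 12° with its spindle, still in the cup, and no added wrist force. Next I'll tilt it back, lower it and press lightly.

```bash
python3 -m pendant '[[[0,0,0.6],[-3,0,0],255],[[0,0,0.6],[-3,0,0],255],[[0,0,0.6],[-3,0,0],255],[[0,0,0.6],[-3,0,0],255],[[0,0,0],[0,0,0],255],[[0,3,0],[0,0,0],255],[[0,2,0],[0,0,0],255],[[0,0,0],[0,0,0],255]]'; python3 -m pendant '[[[0,1,0],[0,0,0],255],[[0,0,0],[0,0,0],255]]';python3 -m pendant '[[[0,1,0],[0,0,0],255],[[0,0,0],[0,0,0],255]]'
```

```text
time: 12.9
ee_pos: [0.5599, 0.1644, 0.0502]
orientation: [-1.571, -0.0, -2.906]
contact_force: [-0.5, 0.0, -4.4]
grip_width: 0.257
time: 13.15
ee_pos: [0.5603, 0.164, 0.0496]
orientation: [-1.571, 0.0, -2.907]
contact_force: [-0.1, 0.1, -1.8]
grip_width: 0.257
time: 13.4
ee_pos: [0.5605, 0.164, 0.0495]
orientation: [-1.57, 0.001, -2.907]
contact_force: [-2.0, -1.1, 5.6]
grip_width: 0.26
```

Seated at the same height and force as before. I'll release, retreat upward and look.

```bash
python3 -m pendant '[[[0,0,0],[0,0,0],120],[[0,0,0],[0,0,0],90],[[0,0,0],[0,0,0],60],[[0,0,0],[0,0,0],0],[[0,0,0],[0,0,0],0],[[0,0,0],[0,0,0],0],[[0,-10,0],[0,0,0],0],[[0,-30,0],[0,0,0],0],[[0,-40,0],[0,0,0],0],[[0,-40,0],[0,0,0],0],[[0,0,0],[0,0,0],0],[[0,0,0],[0,0,0],0]]'
python3 - <<'E'
from h import *
go([.5602,.1634,.055])
c=bot.get_calibration("wrist");V=np.array(c["view"]);K=np.array(c["K"])
def pr(p):
    q=V[:3,:3]@p+V[:3,3];r=np.hypot(*q[:2]);return K[:2,2]+K[0,0]*np.arctan2(r,q[2])*q[:2]/r
a=bot.snapshot("wrist")[:,:,::-1];b=bot.snapshot("scene")[:,:,::-1]
d=4/3
for p in([.5602,.1636,.034],[.5602,.1636,.094]):print("crop px",(pr(p)-[170,100])*d)
cv2.imwrite("pics/s3.png",np.hstack([cv2.resize(a[100:400,170:470],(400,400)),cv2.resize(b[230:370,260:400],(400,400))]))
E
```

```text
time: 14.9
ee_pos: [0.56, 0.1637, 0.1684]
orientation: [-1.57, -0.0, -2.907]
contact_force: [0.3, 0.5, 0.2]
grip_width: 0.996
t 14.9 tcp [0.56   0.1637 0.1684] rpy [-1.5704 -0.0001 -2.9067] F [0.3368 0.5482 0.1533] w 0.996
tool mm [ -0.1285 113.3983   0.3074]
turn to vertical deg [-0.021   0.      0.0055]
crop px [204.0562 168.6041]
crop px [204.0761 195.037 ]
```

View pics/s3.png

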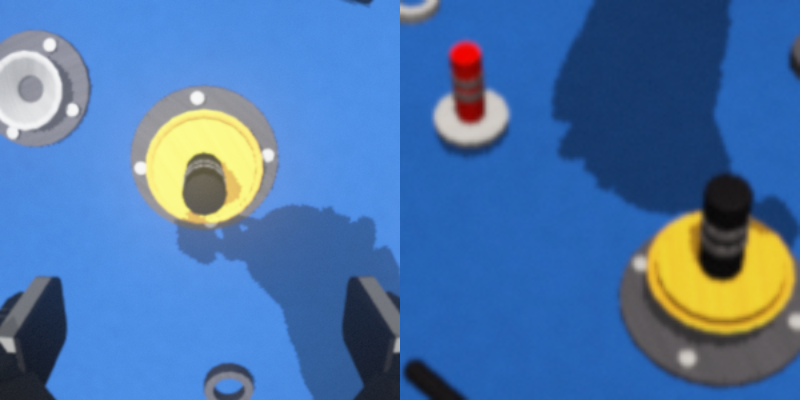

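The cone is upright and centred: its rim is at about (204,167) and spindle top at about (204,190) in the crop, within 5 crop px (about 4 mm) of the predicted points. It is released, the gripper is clear, and the small cone is still standing upright. I'll hand the job in.

```bash
python3 -c "
from station import bot
bot.job_done()"
```

```text
the job is handed in; nothing more can be done
```

The large brass cone is home in its cup, upright and released, and I handed the job in at about 15 s on the robot's clock. No verdict was reported.

- **Placing:** I gripped the cone by its spindle, lowered it small end down into the brass cup, and pressed lightly, with a change of about 8 N at the wrist. I then opened the fingers and looked, and it sat flush and centred.
- **Rocking:** I gripped it again, lifted it 6 mm and tilted the tool 12°. The pictures showed the cone following and staying in the cup, with no added wrist force, so it was not wedged.
- **Final state:** I lowered it back to the same height within 0.1 mm and at about the same force, then released it and retreated upward. The last pictures show it upright and centred, with the gripper clear and the wrist force near zero. The small red-spindle cone is still upright and I never touched it; I did not re-measure its position.

**Disagreements:** The scene camera put the cone and cup about 5 mm off the top camera. The wrist camera agreed better with the top camera, so I used the wrist camera's fix. In the final picture the spindle top was about 4 mm from where I predicted it, measured by eye.

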